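# Swing the tote's bails in and stack the bottle carrier on them

### The arm

A 6-joint arm with a two-finger parallel gripper is mounted at the origin on the work surface. World frame = base frame: x ahead of the robot, y to its left, z up, the work surface at z = 0. Lengths are in m, angles in degrees, forces in N, time in s.
With the tool pointing down it reaches from about 0.25 to 0.85 m from the base axis. Payload 12.5 kg.
Tool frame: the origin (TCP) lies on the centre line of the jaws, within the pads' length; the fingertips stand arm.tips_ahead ahead of it and the grasp point (between the pads) lies 8 mm behind it (arm.tips_ahead is the distance from the TCP to the fingertips, in m); z points along the fingers, y is the line along which they close (so a half turn about z gives the same grasp; the last joint's range is limited). The gripper opens to 93 mm and grips with 3 to 60 N. Pads are 15 mm wide; open, the fingers measure 128 mm over their backs; the gripper's body (75 mm by 188 mm) begins 65 mm behind the grasp point.
Start: joints at [-80.363, 20.094, 94.641, -0, 65.266, -4.847], TCP at [0.138, -0.532, 0.23] pointing down, gripper open.
Joint ranges: [-157.81, 157.81], [-45, 120.19], [0.68, 151.7], [-89.99, 269.99], [4.06, 180], [-164.3, 164.3]. Speed limits (degrees/s): [127.2, 127.2, 159.86, 180, 180, 180].

### API

Orientations are given as [roll, pitch, yaw] about the fixed x, y, z axes, in that order (R = Rz(yaw) Ry(pitch) Rx(roll)).
In Python, from cell import readout, eyes, workorder, arm gives the robot as it stands.
- The arm moves only by the tool servo_tool, never from a script. Its argument "increments" is a list that holds one entry, the list of rows, each a list of 7 numbers: the shift along the tool's x, y, z in cm, then the turn, a rotation vector about the tool's x, y, z in degrees, then the closure, from 0 (fully open) to 1 (shut). In form: [[[tx, ty, tz, ax, ay, az, fingers], ...]]. A call has 1 to 20 rows; each row is the pose to reach, as a shift and turn from the pose commanded when the call began, along the tool's axes at that moment; what a row does not reach only later rows make up. A row lasts 1/10 s, in which the tool goes at most 50 mm and 8.59 degrees, less where a joint would pass 70% of its speed; a pose out of reach is approached as far as the arm can. A call with a gripper value outside its range is refused whole. The fingers move at their own pace and stop on an object; "grip_force" is the grip in N (left out, the last holds). Time passes only in rows, so rows that repeat a pose let the fingers close. It gives the time, the measured TCP pose, the force, the opening and the grip force at its end, in the units of the state.
- readout.state(): the state, without advancing time (a new reading comes with each control period).
- eyes.capture(name): name is "scene" or "side" or "wrist"; returns a dict with "img" (420x560x3 uint8, red, green, blue), "depth" (420x560 float32, m along the optical axis (not along the pixel's ray), 0 where there is no reading), "vertical_fov" (degrees; the focal length in pixels is half the picture's height over the tangent of half this angle, whatever the lens; pixels are square), "cx", "cy" (the principal point, pixels), "k1" (the pictures are not rectified: a ray, as slopes to the right and down, at radius r is drawn at 1 + k1 r^2 times it, then the intrinsics apply), "eye" and "rotation" of the camera in the world; the wrist camera has in their place "hand_eye" (4x4, takes a point from camera to tool coordinates, whose origin is the TCP and whose axes are the flange's). Camera axes: x right, y up, looking along -z (the intrinsics and any distortion apply to the point x, -y, -z); pixel columns grow to the right and rows downward; lengths in m; the calibration is good to about 2 mm. A picture is of the moment at which its call begins: read the wrist's pose just before it.
- workorder.close_job(): hands the job in; it is judged then, once.
The state is a dict: "time": time; "joint_pos": joint angles; "qd": joint speeds; "joint_efforts": joint torques, N m; "tcp_pos": TCP position; "ee_rot": TCP orientation; "ft_force": force on the tool from outside, world axes, zero at the start; "ft_torque": the same for the moment, N m; "finger_gap": finger opening in m; "grip_force": force on a finger pad.
Only numpy, scipy, OpenCV 4.12 (cv2) and the standard library are available. Lean on these libraries where they do the work, as an engineer would, in place of code of your own. Each camera call takes 0.05 s, during which the arm holds its last target. There are 200 camera calls.

### The job

Swing both wire bails of the grey tote inwards until each lies fully down across the opening, then lift the steel bottle carrier by its handle and set it gently on the two bails, centred between the tote's raised ends, lying level and lined up with the tote, and let go. Keep the small bottles in the tote and the carrier upright, and leave the other things on the table where they are.

Things in the scene. Friction and masses are not known exactly. Their poses are not given: they have to be found in the camera images.
- tote: grey open tote fixed to the table in a low steel frame, 280 (its x) x 180 mm (y). Side walls 115 mm tall, end walls (x = +-140 mm) 135 mm; walls 4 mm, inner floor 4 mm up. Origin: underside centre, z up. A steel wire bail is hinged near each end. Swung in, the two cross bars lie level across the opening at x = +40 and -40 mm, bar tops 126 mm above the table: the carrier's underside goes there
- bail_a (a joint): hinge of the U-shaped bail at the tote's +x end, rad. 0: leaning out, arms 45 degrees above level (outer stop); 0.785: upright; 2.356: fully in, level over the opening (inner stop). Starts between 0 and 0.5. The hinge is stiff: the bail stays where it is left (1 to 2 N at the cross bar moves it), so push it over, then press it down to the stop
- bail_a_bar (a point): middle of the cross bar of that bail (+x end): round steel bar 10 mm thick, 154 mm long, along the tote's y axis, 55 mm from the hinge axis; this point moves with the bail. Below the bar between its two arms there is free space
- bail_a_hinge (a point): middle of that bail's hinge axis: fixed on the tote at x = +95 mm, 121 mm above the table; the axis runs along the tote's y axis
- bail_b (a joint): hinge of the U-shaped bail at the tote's -x end, rad. 0: leaning out, arms 45 degrees above level (outer stop); 0.785: upright; 2.356: fully in, level over the opening (inner stop). Starts between 0 and 0.5. The hinge is stiff: the bail stays where it is left (1 to 2 N at the cross bar moves it), so push it over, then press it down to the stop
- bail_b_bar (a point): middle of the cross bar of that bail (-x end): round steel bar 10 mm thick, 154 mm long, along the tote's y axis, 55 mm from the hinge axis; this point moves with the bail. Below the bar between its two arms there is free space
- bail_b_hinge (a point): middle of that bail's hinge axis: fixed on the tote at x = -95 mm, 121 mm above the table; the axis runs along the tote's y axis
- carrier_grip (a point): middle of the carrier's handle: a level black round rod 16 mm thick, 190 mm long along the carrier's x axis, 140 mm above the carrier's underside; pinch it across from above (fingers closing along the carrier's y axis)
- carrier_center (a point): centre of the carrier, 70 mm above its underside, axes as carrier
- carrier: loose steel bottle carrier, 190 mm long (x) x 130 mm wide (y), low walls 45 mm tall with eight pockets, an upright at each end carrying the overhead handle; about 0.42 kg plus two loose bottles of 0.07 kg standing in its pockets. Origin: centre of its underside, z up. Stacked, its long axis lies along the tote's (either way round)
- load_mini0: a clear glass miniature bottle, 32 mm diameter, 92 mm tall, origin at its underside centre; stands loose in a carrier pocket
- load_mini1: a clear glass miniature bottle, 32 mm diameter, 92 mm tall, origin at its underside centre; stands loose in a carrier pocket
- tote_mini0: a clear glass miniature bottle, 32 mm diameter, 92 mm tall, origin at its underside centre; stands loose on the tote's floor; its top is 96 mm above the table, below the bails
- tote_mini1: a clear glass miniature bottle, 32 mm diameter, 92 mm tall, origin at its underside centre; stands loose on the tote's floor; its top is 96 mm above the table, below the bails
- tote_mini2: a clear glass miniature bottle, 32 mm diameter, 92 mm tall, origin at its underside centre; stands loose on the tote's floor; its top is 96 mm above the table, below the bails
- thermometer: bystander: red hand-held probe thermometer lying flat to the left, 150 x 32 x 18 mm plus a 90 mm thin probe along its +x; origin at the underside of the case's middle
- measuring_jar: bystander: tall clear measuring cylinder on a round foot, 205 mm tall, foot 72 mm diameter, at the back of the table; origin at the underside centre
- label_box: bystander: small cardboard box 80 x 140 x 70 mm, at the back of the table; origin at the underside centre
- cap_pot: bystander: open steel pot 120 mm wide, 90 mm tall, to the right; origin at the underside centre
- spirit_bottle: bystander: large clear bottle 74 mm diameter, 200 mm tall, at the back of the table; origin at the underside centre
- rinse_jar: bystander: clear jar with steel lid 70 mm diameter, 100 mm tall, at the back of the table; origin at the underside centre
There are look-alikes about, which are no part of the job. Leave any orange look-alike of the carrier alone. What is shaped like the load_mini0 but green is not meant.

How it is judged (in metres and radians):
On the way, in this order (a step that is already met when the one before it is completed fails the run):
1. both bails are swung fully in, with the carrier not yet on the tote (value of joint each of bail_a, bail_b above 2.25 rad and horizontal distance between carrier and tote above 0.15 m), for 0.2 s.
2. the carrier rests on the two bails, centred and in line with the tote (x of carrier in the frame of tote between -0.03 and 0.03 m and y of carrier in the frame of tote between -0.028 and 0.028 m and z of carrier in the frame of tote between 0.121 and 0.131 m and angle between the x axis of carrier and the x axis of tote, either way round below 0.2 rad and angle between carrier's own z axis and vertical below 0.06 rad), for 0.2 s.
At the end, for the whole second after the job is handed in: Both bails above 2.25 rad; carrier released, at rest on them: within 30 mm of the tote's centre along it, 28 mm across, underside 121 to 131 mm up, in line within 0.2 rad, level within 0.06 rad; all five small bottles upright within 0.35 rad (all of step 2 and value of joint each of bail_a, bail_b above 2.25 rad and linear speed of carrier below 0.02 m/s and angle between each of load_mini0, load_mini1, tote_mini0, tote_mini1, tote_mini2's own z axis and vertical below 0.35 rad); the robot touches nothing.
It fails at once if the carrier is dropped or slammed onto the tote (linear speed of carrier above 0.35 m/s and horizontal distance between carrier and tote below 0.08 m and z of carrier in the frame of tote below 0.15 m).
It fails at once if a miniature bottle is tipped over (angle between any of load_mini0, load_mini1, tote_mini0, tote_mini1, tote_mini2's own z axis and vertical above 0.7 rad).
It fails at once if a bystander on the table is pushed more than 40 mm or knocked over (distance of any of thermometer, measuring_jar, label_box, cap_pot, spirit_bottle, rinse_jar from where it was at the start of the episode above 0.04 m or angle between any of thermometer, measuring_jar, label_box, cap_pot, spirit_bottle, rinse_jar's own z axis and vertical above 0.5 rad).
It also fails if it takes over 72 s, if anything falls off the work surface, if the arm or the gripper's body presses on something with over 40 N, if the wrist force passes 120 N, or if a joint passes its speed limit or range.

## Working session

There is one attempt and no reset: what is moved stays moved. The work goes in short steps, Python scripts to look and compute and a tool call to move; the robot and the scene stay as the last step left them, time stands still between calls to the robot, and variables do not carry over. Pictures are saved under pics/ and viewed, at most 10 in all, crops included, and the job is handed in when it is done.

Besides the shell and the picture viewer there is one more tool, called as name(argument=value, ...), one argument or row to a line, values as JSON. servo_tool: Moves the arm, as the interface text tells. Its arguments: {"type":"object","properties":{"increments":{"type":"array","items":{"type":"array","items":{"type":"array","items":{"type":"number"}}}},"grip_force":{"type":"number"}},"required":["increments"]}

```bash
mkdir -p pics; ls
cat > h.py <<'E'
import numpy as np,cv2
from cell import readout,eyes,workorder,arm
from scipy.spatial.transform import Rotation as R
def T():
    s=readout.state();M=np.eye(4);M[:3,:3]=R.from_euler('xyz',s['ee_rot'],degrees=True).as_matrix();M[:3,3]=s['tcp_pos'];return M
def cap(n):
    M=T();c=eyes.capture(n)
    if n=='wrist': E=M@np.array(c['hand_eye'])
    else:
        E=np.eye(4);E[:3,:3]=np.array(c['rotation']);E[:3,3]=c['eye']
    c['E']=E;return c
def slopes(c,uv):
    f=c['img'].shape[0]/2/np.tan(np.radians(c['vertical_fov'])/2)
    K=np.array([[f,0,c['cx']],[0,f,c['cy']],[0,0,1.]])
    return cv2.undistortPoints(np.array(uv,float).reshape(-1,1,2),K,np.array([c['k1'],0,0,0,0.])).reshape(-1,2)
def pts(c,uv):  # by depth
    uv=np.array(uv).reshape(-1,2);s=slopes(c,uv);d=c['depth'][uv[:,1].astype(int),uv[:,0].astype(int)]
    return (np.c_[s[:,0]*d,-s[:,1]*d,-d])@c['E'][:3,:3].T+c['E'][:3,3]
def plane(c,uv,z):
    s=slopes(c,uv);r=np.c_[s[:,0],-s[:,1],-np.ones(len(s))]@c['E'][:3,:3].T;e=c['E'][:3,3]
    return e+r*((z-e[2])/r[:,2])[:,None]
def allpts(c):
    h,w=c['depth'].shape;u,v=np.meshgrid(np.arange(w),np.arange(h));p=pts(c,np.c_[u.ravel(),v.ravel()]).reshape(h,w,3);p[c['depth']==0]=np.nan;return p
def save(c,n):cv2.imwrite('pics/'+n+'.png',c['img'][:,:,::-1])
E
python3 - <<'E'
from h import *
print(readout.state(),arm.tips_ahead)
for n in('scene','side'):
    c=cap(n);save(c,n);print(n,c['eye'],c['vertical_fov'],c['k1'],(c['depth']>0).mean())
E
```

```text
pics
{'time': 0.0, 'joint_pos': array([-8.03617771e+01,  2.01247291e+01,  9.46767110e+01,  1.05304957e-03,
        6.52659023e+01, -4.84835807e+00]), 'qd': array([-0.06259821,  0.09108056,  0.07056371,  0.01539628, -0.02171163,
        0.01233306]), 'joint_efforts': array([ 2.78406224e-03, -4.97319746e+01, -2.85249513e+01,  7.00505823e-02,
        2.57709331e-02, -1.09847338e-04]), 'tcp_pos': array([ 0.13754705, -0.53218024,  0.22909927]), 'ee_rot': array([-1.79932979e+02, -6.64420496e-03,  1.44861359e+01]), 'ft_force': array([ 1.08850222, -0.71229245, -0.55332103]), 'ft_torque': array([ 0.01459457, -0.06429562, -0.00730487]), 'grip_force': 0.0, 'finger_gap': 0.09299380997664125} 0.011
scene [1.37406996 0.32734224 1.23806263] 42.15043690383483 0.03139396603307474 0.9959013605442177
side [0.28674827 0.84772966 0.96319242] 50.006407284450816 -0.01845597244694913 0.996109693877551
```

View pics/scene.png

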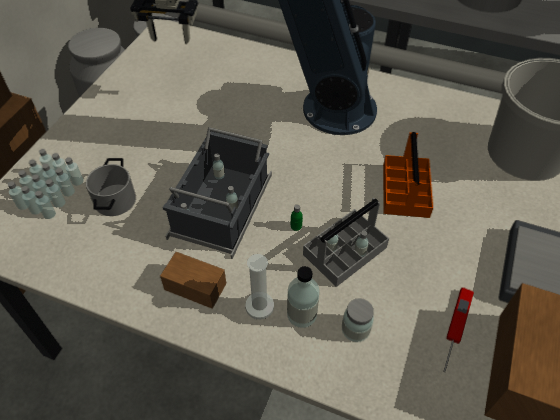

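View pics/side.png

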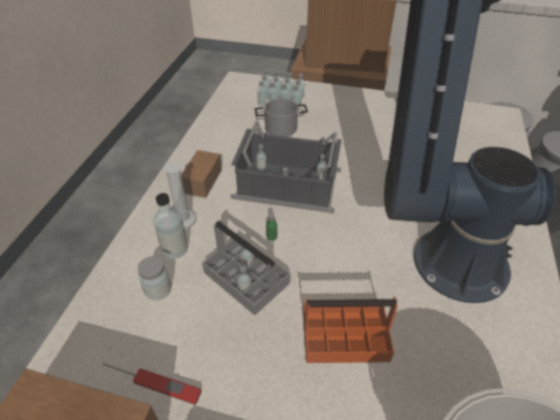

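The scene view shows the tote around (218,190) and two carriers, the steel-grey one at (345,245) and the orange one at (408,190). The grey one fits the description, and the orange one and the green bottle at (297,217) are look-alikes. Next I measure the tote and carrier.

Run:
```python
from h import *
vis=[]
for n,ht,hc in (('scene',(160,120,280,255),(295,190,395,290)),('side',(225,120,350,215),(195,215,295,315))):
    c=cap(n);P=allpts(c)
    for nm,(a,b,d,e) in (('tote',ht),('car',hc)):
        Q=P[b:e,a:d].reshape(-1,3);I=c['img'][b:e,a:d].reshape(-1,3).astype(int)
        if nm=='tote':
            m=(Q[:,2]>.1)&(Q[:,2]<.145)&(I.max(1)<150); q=Q[m]
            r=cv2.minAreaRect(q[:,:2].astype(np.float32)*1000);print(n,nm,r)
            m=(Q[:,2]>.145)&(Q[:,2]<.2);q=Q[m]
            x=q[:,:2].astype(np.float32)
            _,lab,ce=cv2.kmeans(x,2,None,(3,50,1e-5),5,0)
            for k in (0,1):
                w=q[lab.ravel()==k];print(' bail',len(w),np.median(w,0),w.min(0),w.max(0))
        else:
            m=(Q[:,2]>.125)&(Q[:,2]<.17)&(I.max(1)<70);q=Q[m]
            r=cv2.minAreaRect(q[:,:2].astype(np.float32)*1000);print(n,'handle',len(q),r,q[:,2].max())
            m=(Q[:,2]>.015)&(Q[:,2]<.06)&(I.max(1)-I.min(1)<40);q=Q[m]
            print(n,'body',cv2.minAreaRect(q[:,:2].astype(np.float32)*1000))
    a,b,d,e=hc;vis.append(cv2.resize(c['img'][b:e,a:d],(400,400)))
cv2.imwrite('pics/crop.png',np.hstack(vis)[:,:,::-1])
```

```text
scene tote ((0.0, 0.0), (0.0, 0.0), 0.0)Traceback (most recent call last):
  File "<stdin>", line 12, in <module>
cv2.error: OpenCV(4.12.0) /io/opencv/modules/core/src/kmeans.cpp:243: error: (-2:Unspecified error) in function 'double cv::kmeans(cv::InputArray, int, cv::InputOutputArray, cv::TermCriteria, int, int, cv::OutputArray)'
> There can't be more clusters than elements (expected: 'N >= K'), where
>     'N' is 0
> must be greater than or equal to
>     'K' is 2
```

Run:
```python
from h import *
for n,uv in (('scene',[(100,300),(450,250),(218,150),(350,222),(297,217)]),('side',[(150,330),(240,240),(290,165),(245,240)])):
    c=cap(n);print(n,c['E'],c['cx'],c['cy']);print(pts(c,uv),c['depth'][250,450]);print(plane(c,uv,0.))
```

```text
scene [[3.92221603e+01 5.57860720e-02 1.11942105e+02 1.37406996e+00]
 [3.92221603e+01 5.57860720e-02 1.11942105e+02 3.27342244e-01]
 [3.92221603e+01 5.57860720e-02 1.11942105e+02 1.23806263e+00]
 [0.00000000e+00 0.00000000e+00 0.00000000e+00 1.00000000e+00]] 276.4905946057777 198.51267006942248
[[-171.76323316 -172.80996088 -171.89924049]
 [-146.12806195 -147.17478967 -146.26406928]
 [-186.34016989 -187.3868976  -186.47617722]
 [-143.51990709 -144.56663481 -143.65591442]
 [-161.38574057 -162.43246828 -161.5217479 ]] 1.4824104
[[ 0.13600732 -0.91072039  0.        ]
 [ 0.13600732 -0.91072039  0.        ]
 [ 0.13600732 -0.91072039  0.        ]
 [ 0.13600732 -0.91072039  0.        ]
 [ 0.13600732 -0.91072039  0.        ]]
side [[  45.97498736    0.42922479 -164.95223959    0.28674827]
 [  45.97498736    0.42922479 -164.95223959    0.84772966]
 [  45.97498736    0.42922479 -164.95223959    0.96319242]
 [   0.            0.            0.            1.        ]] 272.2558206645718 199.17925838664297
[[163.50051309 164.06149448 164.17695724]
 [174.18622823 174.74720962 174.86267238]
 [248.3925899  248.95357128 249.06903404]
 [195.9101518  196.47113319 196.58659595]] 1.0977931
[[-6.76444146e-01 -1.15462760e-01 -1.11022302e-16]
 [-6.76444146e-01 -1.15462760e-01  1.11022302e-16]
 [-6.76444146e-01 -1.15462760e-01 -1.11022302e-16]
 [-6.76444146e-01 -1.15462760e-01  0.00000000e+00]]
```

Camera rotation is given as Euler angles rather than a matrix, so I fix that.

```bash
sed -i "s/E\[:3,:3\]=np.array(c\['rotation'\])/E[:3,:3]=R.from_euler('xyz',c['rotation'],degrees=True).as_matrix()/" h.py
cat > m.py <<'E'
from h import *
vis=[]
for n,ht,hc in (('scene',(160,120,280,255),(295,190,395,290)),('side',(225,120,350,215),(195,215,295,315))):
    c=cap(n);P=allpts(c);print(n,pts(c,[(450,250) if n=='scene' else (150,330)]))
    for nm,(a,b,d,e) in (('tote',ht),('car',hc)):
        Q=P[b:e,a:d].reshape(-1,3);I=c['img'][b:e,a:d].reshape(-1,3).astype(int)
        if nm=='tote':
            m=(Q[:,2]>.1)&(Q[:,2]<.14); q=Q[m]
            r=cv2.minAreaRect(q[:,:2].astype(np.float32)*1000);print(n,nm,r)
            m=(Q[:,2]>.145)&(Q[:,2]<.2);q=Q[m]
            x=q[:,:2].astype(np.float32)
            _,lab,ce=cv2.kmeans(x,2,None,(3,50,1e-5),5,0)
            for k in (0,1):
                w=q[lab.ravel()==k];print(' bail',len(w),np.median(w,0),w.min(0),w.max(0))
        else:
            m=(Q[:,2]>.125)&(Q[:,2]<.17)&(I.max(1)<70);q=Q[m]
            r=cv2.minAreaRect(q[:,:2].astype(np.float32)*1000);print(n,'handle',len(q),r,q[:,2].max())
            m=(Q[:,2]>.015)&(Q[:,2]<.06)&(I.max(1)-I.min(1)<40);q=Q[m]
            print(n,'body',cv2.minAreaRect(q[:,:2].astype(np.float32)*1000))
    a,b,d,e=hc;vis.append(cv2.resize(c['img'][b:e,a:d],(400,400)))
cv2.imwrite('pics/crop.png',np.hstack(vis)[:,:,::-1])
E
python3 m.py
```

```text
scene [[0.43245233 0.45230235 0.00467818]]
scene tote ((521.687255859375, -189.5999755859375), (306.3545837402344, 198.84976196289062), 2.966313600540161)
 bail 262 [ 0.39609615 -0.19429685  0.16719313] [ 0.38372063 -0.27854053  0.14513673] [ 0.42032201 -0.11378764  0.17558981]
 bail 272 [ 0.63752463 -0.17891253  0.17759629] [ 0.62071713 -0.26460609  0.14591467] [ 0.64644155 -0.1011987   0.18745074]
scene handle 477 ((593.481201171875, 165.42428588867188), (40.31697082519531, 305.8669128417969), 66.55833435058594) 0.15511267320624422
scene body ((523.5966186523438, 157.1703338623047), (205.71774291992188, 195.8507843017578), 62.11337661743164)
side [[0.71660793 0.39363906 0.00208111]]
side tote ((523.9147338867188, -189.20851135253906), (300.0223083496094, 204.44325256347656), 3.0087037086486816)
 bail 170 [ 0.63460157 -0.16847861  0.17390361] [ 0.61780414 -0.26250761  0.14523774] [ 0.64571513 -0.09862736  0.18209605]
 bail 166 [ 0.3950807  -0.17885534  0.16574192] [ 0.38596651 -0.27624419  0.14520089] [ 0.41841317 -0.11188956  0.17191232]
side handle 342 ((540.0923461914062, 192.10235595703125), (14.368464469909668, 185.0748748779297), 61.3078498840332) 0.14921466247847548
side body ((519.337646484375, 149.91859436035156), (224.19293212890625, 193.63201904296875), 61.384037017822266)
```

View pics/crop.png

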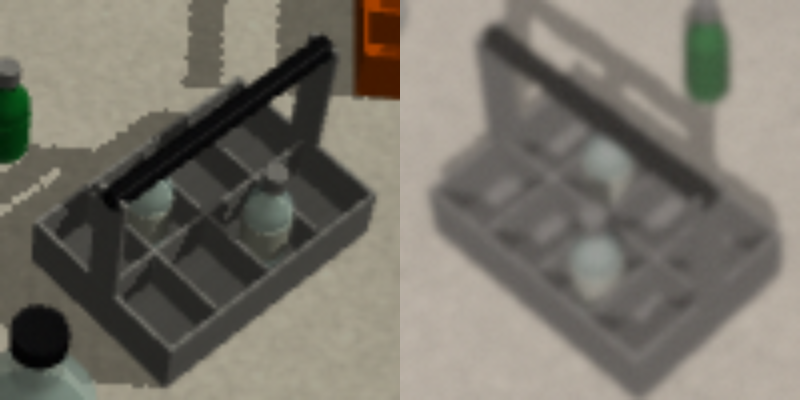

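The crop shows the grey carrier with its black overhead handle and two clear bottles standing in its pockets. I now check the tall obstacles near the grasp and plan the first bail push.

```bash
cat >> h.py <<'E'
C=np.array([.523,-.1895]);A=np.radians(3.2)
def tw(x,y=0.): return C+np.array([[np.cos(A),-np.sin(A)],[np.sin(A),np.cos(A)]])@np.array([x,y])
def rel(targets):  # (x,y,z,yaw) world -> tool rows (cm,deg)
    M=T()
    for x,y,z,yaw in targets:
        N=np.eye(4);N[:3,:3]=R.from_euler('xyz',[180,0,yaw],degrees=True).as_matrix();N[:3,3]=[x,y,z]
        D=np.linalg.inv(M)@N;print(np.round(D[:3,3]*100,2),np.round(R.from_matrix(D[:3,:3]).as_rotvec(degrees=True),1))
E
python3 - <<'E'
from h import *
c=cap('scene');P=allpts(c)
for n,(a,b,d,e) in dict(jar=(240,250,275,320),spirit=(285,265,322,328),rinse=(340,298,376,340),box=(160,252,228,305)).items():
    Q=P[b:e,a:d].reshape(-1,3);Q=Q[Q[:,2]>.05];print(n,Q.min(0).round(3),Q.max(0).round(3))
c2=cap('side');P=allpts(c2)
Q=P[160:260,155:190].reshape(-1,3);Q=Q[Q[:,2]>.15];print(Q.min(0),Q.max(0))
# handle via scene, away from cap
Q=P=allpts(c)[190:245,310:385].reshape(-1,3);I=c['img'][190:245,310:385].reshape(-1,3)
q=Q[(Q[:,2]>.13)&(Q[:,2]<.155)&(I.max(1)<70)&(Q[:,0]<.64)];print(cv2.minAreaRect(q[:,:2].astype(np.float32)*1000),q[:,2].max())
p=[tw(-.16),tw(-.16),tw(-.062)]
rel([(*p[0],.23,3.2),(*p[1],.161,3.2),(*p[2],.161,3.2)])
E
```

```text
jar [0.756 0.016 0.05 ] [0.802 0.063 0.213]
spirit [0.729 0.11  0.05 ] [0.801 0.183 0.21 ]
rinse [0.717 0.246 0.05 ] [0.784 0.316 0.109]
box [ 0.748 -0.207  0.05 ] [ 0.834 -0.064  0.079]
[0.74254339 0.01630023 0.15003947] [0.80487633 0.16478606 0.20667068]
((540.9652709960938, 189.424072265625), (27.438644409179688, 193.58753967285156), 61.791595458984375) 0.1549476692066869
[ 30.2  -26.7   -0.04] [-0.  -0.  11.3]
[ 30.2  -26.7    6.86] [-0.  -0.  11.3]
[ 39.81 -24.78   6.86] [-0.  -0.  11.3]
```

servo_tool(
  increments=[
    [[6,-5.3,0,0,0,3,1],[12,-10.6,0,0,0,6,1],[18,-16,0,0,0,9,1],[24,-21.4,0,0,0,11.3,1],[30.2,-26.7,0,0,0,11.3,1],[30.2,-26.7,0,0,0,11.3,1],[30.2,-26.7,0,0,0,11.3,1],[30.2,-26.7,3,0,0,11.3,1],[30.2,-26.7,6.9,0,0,11.3,1],[30.2,-26.7,6.9,0,0,11.3,1],[30.2,-26.7,6.9,0,0,11.3,1]],
  ],
  grip_force=20,
)

```text
time: 1.55
tcp_pos: [0.3631, -0.1988, 0.1613]
ee_rot: [-180.0, 0.1, 3.2]
ft_force: [0.0, -0.2, 0.7]
finger_gap: 0.0096
grip_force: 0.0
```

servo_tool(
  increments=[
    [[1.5,0,0,0,0,0,1],[3,0,0,0,0,0,1],[4.5,0,0,0,0,0,1],[6,0,0,0,0,0,1],[7.5,0,0,0,0,0,1],[9,0,0,0,0,0,1],[9.6,0,0,0,0,0,1],[9.6,0,0,0,0,0,1],[9.0,0,-3,0,0,0,1],[9.0,0,-3,0,0,0,1],[11.3,0,-3,0,0,0,1],[11.3,0,-3,0,0,0,1],[11.3,0,-1.5,0,0,0,1],[11.3,0,0,0,0,0,1],[11.6,0,1.2,0,0,0,1],[11.9,0,2.4,0,0,0,1],[11.9,0,2.7,0,0,0,1],[11.9,0,2.7,0,0,0,1]],
  ],
)

```text
time: 3.35
tcp_pos: [0.4824, -0.1923, 0.1362]
ee_rot: [179.9, -0.0, 3.2]
ft_force: [-13.4, 4.2, 36.4]
finger_gap: 0.0004
grip_force: 18.3
```

servo_tool(
  increments=[
    [[0,0,-4,0,0,0,1],[0,0,-8.5,0,0,0,1],[5,0,-8.5,0,0,0,1],[10,0,-8.5,0,0,0,1],[15,0,-8.5,0,0,0,1],[20.1,0,-8.5,0,0,0,1],[20.1,0,-8.5,0,0,0,1],[20.1,0,-8.5,0,0,0,1],[20.1,0,-5,0,0,0,1],[20.1,0,-2.5,0,0,0,1],[20.1,0,-2.5,0,0,0,1],[20.1,0,-2.5,0,0,0,1]],
  ],
)

```text
time: 4.55
tcp_pos: [0.6822, -0.181, 0.1598]
ee_rot: [180.0, -0.0, 3.2]
ft_force: [0.6, -0.3, 0.3]
finger_gap: 0.0007
grip_force: 0.0
```

servo_tool(
  increments=[
    [[-1.5,0,0,0,0,0,1],[-3,0,0,0,0,0,1],[-4.5,0,0,0,0,0,1],[-6,0,0,0,0,0,1],[-7.5,0,0,0,0,0,1],[-9,0,0,0,0,0,1],[-9.6,0,0,0,0,0,1],[-9.6,0,0,0,0,0,1],[-9.0,0,-3,0,0,0,1],[-9.0,0,-3,0,0,0,1],[-11.3,0,-3,0,0,0,1],[-11.3,0,-3,0,0,0,1],[-11.3,0,-1.5,0,0,0,1],[-11.3,0,0,0,0,0,1],[-11.6,0,1.2,0,0,0,1],[-11.9,0,2.4,0,0,0,1],[-11.9,0,2.6,0,0,0,1],[-11.9,0,2.6,0,0,0,1]],
  ],
)

```text
time: 6.35
tcp_pos: [0.565, -0.1874, 0.1362]
ee_rot: [179.9, -0.2, 3.2]
ft_force: [-10.8, 6.6, 38.1]
finger_gap: 0.0
grip_force: 18.8
```

servo_tool(
  increments=[
    [[0,0,-4,0,0,0,1],[0,0,-9,0,0,0,0.5],[0,0,-14,0,0,0,0],[0,0,-20,0,0,0,0],[0,-5,-22,0,0,6,0],[0,-10,-22,0,0,12,0],[0,-15,-22,0,0,18,0],[0,-20,-22,0,0,24,0],[0,-25,-22,0,0,31.7,0],[0,-30,-22,0,0,31.7,0],[-0.4,-34,-22,0,0,31.7,0],[-0.4,-37.9,-22,0,0,31.7,0],[-0.4,-37.9,-22,0,0,31.7,0],[-0.4,-37.9,-22,0,0,31.7,0],[-0.4,-37.9,-22,0,0,31.7,0]],
  ],
)

```text
time: 7.85
tcp_pos: [0.539, 0.19, 0.3523]
ee_rot: [180.0, 0.0, -28.6]
ft_force: [0.8, 0.6, 0.6]
finger_gap: 0.0927
grip_force: 0.0
```

Run:
```python
from h import *
w=cap('wrist');s=cap('scene');print(readout.state()['tcp_pos'],w['E'])
cv2.imwrite('pics/c1.png',np.hstack([cv2.resize(w['img'],(480,360)),cv2.resize(s['img'][120:260,155:275],(310,360))])[:,:,::-1])
P=allpts(w);m=(P[...,2]>.13)&(P[...,2]<.156)&(w['img'].max(2)<70)
n,l,st,_=cv2.connectedComponentsWithStats(m.astype(np.uint8))
for k in range(1,n):
    if st[k,4]>200:
        q=P[l==k];print(st[k],cv2.minAreaRect(q[:,:2].astype(np.float32)*1000),q.mean(0),q[:,2].max())
Q=allpts(s)[120:260,155:275].reshape(-1,3);print('above .14:',np.sum((Q[:,2]>.145)&(Q[:,2]<.2)))
```

```text
[0.53911507 0.18978895 0.35254496] [[-4.77705546e-01  8.52135322e-01  2.13688570e-01  5.98875538e-01]
 [-8.78519896e-01 -4.63483271e-01 -1.15698094e-01  1.58833687e-01]
 [ 4.50644766e-04 -2.42999281e-01  9.70026364e-01  5.06565496e-01]
 [ 0.00000000e+00  0.00000000e+00  0.00000000e+00  1.00000000e+00]]
[ 273   80   20  186 2907] ((542.1412353515625, 189.02157592773438), (20.972867965698242, 188.66690063476562), 61.400535583496094) [0.5465031  0.18690908 0.14542169] 0.14934507272787267
above .14: 1
```

View pics/c1.png

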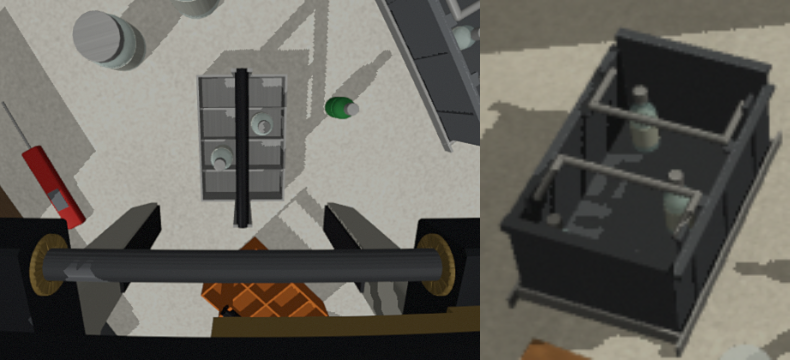

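The wrist view shows the steel carrier's handle at (242,150) in line with the jaws, and the tote view shows both bails lying down. I descend and grasp.

servo_tool(
  increments=[
    [[0.2,0,4,0,0,0,0],[0.2,0,8,0,0,0,0],[0.2,0,12,0,0,0,0],[0.2,0,16,0,0,0,0],[0.2,0,19,0,0,0,0],[0.2,0,20.5,0,0,0,0],[0.2,0,21.7,0,0,0,0],[0.2,0,21.7,0,0,0,0],[0.2,0,21.7,0,0,0,1],[0.2,0,21.7,0,0,0,1],[0.2,0,21.7,0,0,0,1],[0.2,0,21.7,0,0,0,1],[0.2,0,21.7,0,0,0,1],[0.2,0,21.7,0,0,0,1],[0.2,0,21.7,0,0,0,1],[0.2,0,21.7,0,0,0,1],[0.2,0,21.7,0,0,0,1],[0.2,0,21.7,0,0,0,1]],
  ],
  grip_force=50,
)

```text
time: 9.75
tcp_pos: [0.5406, 0.19, 0.1356]
ee_rot: [180.0, 0.0, -28.5]
ft_force: [-0.0, 0.4, 1.0]
finger_gap: 0.0176
grip_force: 0.0
```

servo_tool(
  increments=[
    [[0,0,0,0,0,0,1],[0,0,0,0,0,0,1],[0,0,0,0,0,0,1],[0,0,-0.5,0,0,0,1],[0,0,-1,0,0,0,1],[0,0,-2,0,0,0,1],[0,0,-3,0,0,0,1],[0,0,-3,0,0,0,1],[0,0,-3,0,0,0,1]],
  ],
)

```text
time: 10.65
tcp_pos: [0.5407, 0.19, 0.166]
ee_rot: [-180.0, -0.0, -28.5]
ft_force: [0.5, -0.4, -5.1]
finger_gap: 0.0145
grip_force: 50.0
```

servo_tool(
  increments=[
    [[0,0,-0.5,0,0,0,1],[0,0,-1.5,0,0,0,1],[0,0,-3,0,0,0,1],[0,0,-4.5,0,0,0,1],[0,0,-6,0,0,0,1],[0,0,-7.5,0,0,0,1],[0,0,-9,0,0,0,1],[0,0,-10.5,0,0,0,1],[0,0,-12,0,0,0,1],[0,0,-13,0,0,0,1],[0,0,-13.6,0,0,0,1],[0,0,-14,0,0,0,1],[0,0,-14,0,0,0,1],[0,0,-14,0,0,0,1],[0,0,-14,0,0,0,1]],
  ],
)

```text
time: 12.15
tcp_pos: [0.5404, 0.1899, 0.305]
ee_rot: [180.0, 0.0, -28.5]
ft_force: [0.6, -0.4, -6.0]
finger_gap: 0.0146
grip_force: 50.0
```

Run:
```python
from h import *
c=cap('scene');w=cap('wrist');s=readout.state();print(s['tcp_pos'],s['ee_rot'],s['joint_pos'].round(1))
t=c['img'][140:300,270:430]
cv2.imwrite('pics/c2.png',np.hstack([cv2.resize(w['img'],(440,330)),cv2.resize(t,(330,330))])[:,:,::-1])
P=allpts(w);m=(w['img'].max(2)<70);z=s['tcp_pos'][2]+.005;m&=(P[...,2]>z-.03)&(P[...,2]<z+.03)
n,l,st,_=cv2.connectedComponentsWithStats(m.astype(np.uint8))
for k in range(1,n):
    if st[k,4]>500:
        q=P[l==k];print(st[k],cv2.minAreaRect(q[:,:2].astype(np.float32)*1000),q.mean(0),np.polyfit(q[:,0],q[:,2],1))
rel([(*tw(0),s['tcp_pos'][2],3.2)])
```

```text
[0.54048832 0.18993355 0.30522012] [ 1.79971010e+02  3.12285869e-02 -2.85137509e+01] [ 14.7  18.8  85.6   0.   75.7 133.2]
[  252    32    60   260 10287] ((579.9476318359375, 171.47525024414062), (22.978561401367188, 106.86646270751953), 59.92403030395508) [0.58235067 0.16856151 0.31557394] [-0.0284343   0.33213267]
[ 266  330   34   40 1300] ((506.7625732421875, 209.10113525390625), (15.989855766296387, 25.403400421142578), 60.37405014038086) [0.50778285 0.20859302 0.3153169 ] [0.05443727 0.28767459]
[1.658e+01 3.418e+01 1.000e-02] [  0.    0.  -31.7]
```

View pics/c2.png

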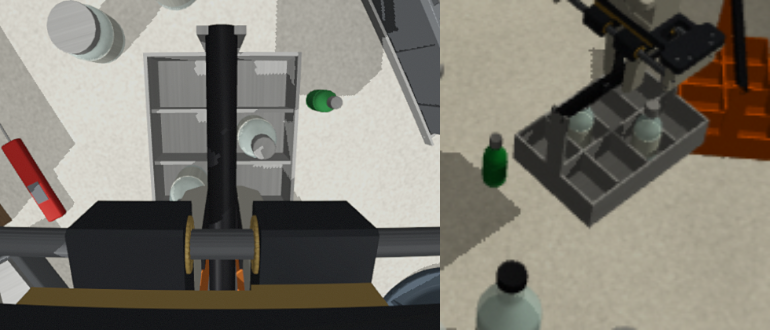

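The carrier hangs level with both bottles standing. I carry it across to the tote.

servo_tool(
  increments=[
    [[0.3,0.6,0,0,0,-0.5,1],[0.8,1.6,0,0,0,-1.5,1],[1.6,3.4,0,0,0,-3,1],[2.8,5.7,0,0,0,-5,1],[4,8.2,0,0,0,-7.5,1],[5.2,10.7,0,0,0,-10,1],[6.4,13.2,0,0,0,-12.5,1],[7.6,15.7,0,0,0,-15,1],[8.8,18.2,0,0,0,-17.5,1],[10,20.7,0,0,0,-20,1],[11.2,23.2,0,0,0,-22.5,1],[12.4,25.6,0,0,0,-25,1],[13.5,27.8,0,0,0,-27,1],[14.5,29.9,0,0,0,-29,1],[15.3,31.6,0,0,0,-30.5,1],[15.9,32.8,0,0,0,-31.3,1],[16.3,33.6,0,0,0,-31.7,1],[16.6,34.2,0,0,0,-31.7,1],[16.6,34.2,0,0,0,-31.7,1],[16.6,34.2,0,0,0,-31.7,1]],
  ],
)

```text
time: 14.25
tcp_pos: [0.5232, -0.1895, 0.3056]
ee_rot: [-180.0, 0.0, 3.2]
ft_force: [-0.8, -0.4, -5.7]
finger_gap: 0.0145
grip_force: 50.0
```

Run:
```python
from h import *
w=cap('wrist');c=cap('side');s=readout.state();print(s['tcp_pos'],s['ee_rot'])
cv2.imwrite('pics/c3.png',np.hstack([cv2.resize(w['img'],(440,330)),cv2.resize(c['img'][70:230,205:365],(330,330))])[:,:,::-1])
# carrier walls and tote rims along tote axes from wrist
P=allpts(w);Am=np.array([[np.cos(A),np.sin(A)],[-np.sin(A),np.cos(A)]])
L=np.dstack([(P[...,:2]-C)@Am.T,P[...,2]])
for nm,a,b in (('carrier rim',.2,.222),('side rim',.105,.12),('end rim',.128,.142)):
    q=L[(L[...,2]>a)&(L[...,2]<b)];q=q[(abs(q[:,0])<.18)&(abs(q[:,1])<.13)];print(nm,len(q),q.min(0).round(3),q.max(0).round(3),np.percentile(q,[1,99],axis=0).round(3).tolist())
rel([(*tw(0),.264,3.2)])
```

```text
[ 0.52325227 -0.18928092  0.30566136] [-1.79991922e+02 -2.81775617e-03  3.21169137e+00]
carrier rim 6796 [-0.037 -0.065  0.2  ] [0.098 0.066 0.222] [[-0.031, -0.064, 0.2], [0.097, 0.065, 0.219]]
side rim 4162 [-0.073 -0.099  0.105] [0.142 0.099 0.12 ] [[-0.07, -0.098, 0.106], [0.139, 0.098, 0.119]]
end rim 4233 [-0.148 -0.091  0.128] [0.152 0.089 0.137] [[0.137, -0.089, 0.129], [0.152, 0.087, 0.136]]
[-0.03  0.02  4.17] [-0. -0.  0.]
```

View pics/c3.png

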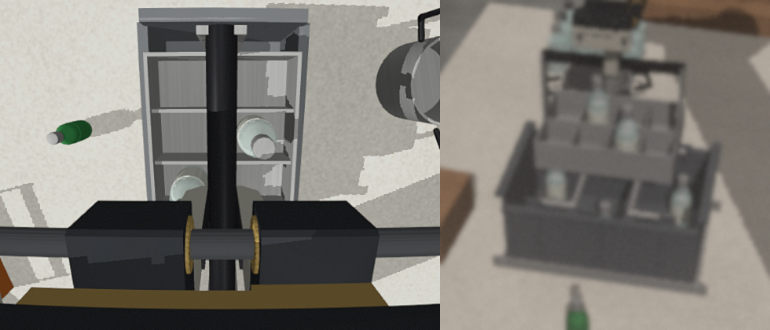

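The carrier is centred over the tote to about 2 mm and in line with it. I lower it slowly.

servo_tool(
  increments=[
    [[0,0,0.4,0,0,0,1],[0,0,1,0,0,0,1],[0,0,1.6,0,0,0,1],[0,0,2.2,0,0,0,1],[0,0,2.8,0,0,0,1],[0,0,3.3,0,0,0,1],[0,0,3.6,0,0,0,1],[0,0,3.9,0,0,0,1],[0,0,4.1,0,0,0,1],[0,0,4.3,0,0,0,1],[0,0,4.3,0,0,0,1],[0,0,4.3,0,0,0,1]],
  ],
)

```text
time: 15.55
tcp_pos: [0.5233, -0.1898, 0.2627]
ee_rot: [180.0, -0.0, 3.2]
ft_force: [0.1, 0.0, -5.8]
finger_gap: 0.0146
grip_force: 50.0
```

servo_tool(
  increments=[
    [[0,0,0.05,0,0,0,1],[0,0,0.1,0,0,0,1],[0,0,0.15,0,0,0,1],[0,0,0.15,0,0,0,1],[0,0,0.15,0,0,0,1]],
  ],
)

```text
time: 16.05
tcp_pos: [0.5233, -0.19, 0.2615]
ee_rot: [180.0, -0.0, 3.2]
ft_force: [-0.4, -1.2, -1.1]
finger_gap: 0.0149
grip_force: 50.0
```

servo_tool(
  increments=[
    [[0,0,0.05,0,0,0,1],[0,0,0.05,0,0,0,1],[0,0,0.05,0,0,0,0.8],[0,0,0.05,0,0,0,0.7],[0,0,0.05,0,0,0,0.5],[0,0,0.05,0,0,0,0.3],[0,0,0.05,0,0,0,0.3],[0,0,0.05,0,0,0,0.3]],
  ],
)

```text
time: 16.85
tcp_pos: [0.5232, -0.1897, 0.2606]
ee_rot: [-180.0, 0.0, 3.2]
ft_force: [0.3, -0.2, 0.2]
finger_gap: 0.0539
grip_force: 0.0
```

servo_tool(
  increments=[
    [[0,0,-1,0,0,0,0.3],[0,0,-2.5,0,0,0,0.3],[0,0,-4,0,0,0,0.3],[0,0,-7,0,0,0,0.3],[0,0,-11,0,0,0,0.3],[0,0,-15,0,0,0,0.3],[0,0,-15,0,0,0,0.3],[0,0,-15,0,0,0,0.3]],
  ],
)

```text
time: 17.65
tcp_pos: [0.5232, -0.1898, 0.4114]
ee_rot: [180.0, -0.1, 3.2]
ft_force: [-0.9, -0.2, -0.8]
finger_gap: 0.0648
grip_force: 0.0
```

Run:
```python
from h import *
w=cap('wrist');c=cap('side')
cv2.imwrite('pics/c4.png',np.hstack([cv2.resize(w['img'],(440,330)),cv2.resize(c['img'][70:230,205:365],(330,330))])[:,:,::-1])
P=allpts(w);Am=np.array([[np.cos(A),np.sin(A)],[-np.sin(A),np.cos(A)]])
L=np.dstack([(P[...,:2]-C)@Am.T,P[...,2]])
q=L[(L[...,2]>.155)&(L[...,2]<.178)];q=q[(abs(q[:,0])<.18)&(abs(q[:,1])<.13)];print(np.percentile(q,[0.3,99.7],axis=0).round(3))
h=L[(L[...,2]>.255)&(w['img'].max(2)<70)&(abs(L[...,0])<.11)&(abs(L[...,1])<.03)];print(cv2.minAreaRect(h[:,:2].astype(np.float32)*1000),np.percentile(h[:,2],98))
for a in(-.09,-.05,0,.05,.08):
    k=h[abs(h[:,0]-a)<.01];print(a,len(k),np.percentile(k[:,2],90) if len(k) else '')
```

```text
[[-0.093 -0.066  0.155]
 [ 0.097  0.065  0.177]]
((4.0260009765625, 0.03968048095703125), (59.98421859741211, 186.61492919921875), 89.91246032714844) 0.5224482786584888
-0.09 117 0.2732817429555433
-0.05 384 0.27335961377060525
0 448 0.2733973020905097
0.05 475 0.2736250248408533
0.08 521 0.2734910457547902
```

View pics/c4.png

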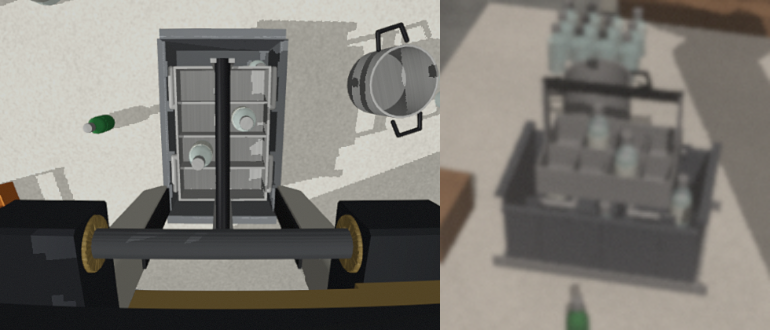

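The carrier lies level on both bails: handle top 273.5 mm gives an underside near 126 mm, it is centred within about 2 mm, and all bottles stand. I hand the job in.

```bash
python3 -c "
from cell import workorder
print(workorder.close_job())"
```

```text
the job is handed in; nothing more can be done
None
```

Both bails are down and the steel carrier rests level and centred on them, released with its bottles upright. The job was handed in at about 18 s; the hand-in gave no verdict.

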